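# Open the lure pot and set the snap trap

## Robot

A 6-joint arm with a two-finger parallel gripper is mounted at the origin on the work surface. World frame = base frame: x ahead of the robot, y to its left, z up, the work surface at z = 0. Lengths are in m, angles in rad, forces in N, time in s.
With the tool pointing down it reaches from about 0.25 to 0.725 m from the base axis. Payload 4 kg.
Tool frame: the origin (TCP) lies at the very end of the fingers, on their centre line; the grasp point (between the pads) lies 19 mm behind it; z points along the fingers, y is the line along which they close (so a half turn about z gives the same grasp; the last joint's range is limited). The gripper opens to 85 mm and grips with 20 to 120 N. Pads are 22 mm wide; open, the fingers measure 114 mm over their backs; the gripper's body (76 mm by 85 mm) begins 54 mm behind the grasp point. The pads swing forward as they close: fully open they stand 13 mm farther back than shut.
Start: joints at [-1.296, 0.241, 0.005, 1.335, 0, 1.571], TCP at [0.136, -0.481, 0.231] pointing down, gripper open.
Joint ranges: [-2.72, 2.72], [-1.05, 1.87], [-1.09, 1.28], [-1.99, 2.15], [-1.42, 1.44], [-3.14, 3.14]. Speed limits (rad/s): [2.79, 2.79, 3.14, 3.14, 3.14, 3.14].

## Interface

Orientations are given as a unit quaternion [x, y, z, w].
In Python, from workcell import bot, vision, workorder gives the robot as it stands.
- The arm moves only by the shell command python3 -m creep 'ROWS' [OPENING]. ROWS is JSON, a list of rows, each a list of 2 entries, a list of its own where there are three numbers: the shift along the tool's x, y, z in mm, then the turn, a rotation vector about the tool's x, y, z in rad. In form: [[[dx, dy, dz], [wx, wy, wz]], ...]. A call has 1 to 12 rows; each row shifts and turns the commanded pose from where the row before left it, along the tool's axes as they then stand; what a row does not reach is not made up. A row lasts 1/8 s, in which the tool goes at most 62.5 mm and 10.7 degrees, less where a joint would pass 70% of its speed; a pose out of reach is approached as far as the arm can. A call is refused whole if a number of a shift passes 62.5 or a number of a turn 0.188, either way. A call with a gripper value outside its range is refused whole. OPENING is the finger opening in mm, from 0 to 85.4, set as the call begins (- or left out, the last holds). The fingers move at their own pace and stop on an object; the grip force is fixed at half the most. Time passes only in rows, so rows that do not move let the fingers close. It gives the time, the measured TCP pose, the force, the opening and the grip force at its end, in the units of the state.
- bot.get_obs(): the state, without advancing time (a new reading comes with each control period).
- vision.camera(name): name is "scene" or "top"; returns a dict with "image" (400x640x3 uint8, blue, green, red), "z_map" (400x640 float32, m along the optical axis (not along the pixel's ray), 0 where there is no reading), "K" (3x3 intrinsics, pixels), "k1" (the pictures are not rectified: a ray, as slopes to the right and down, at radius r is drawn at 1 + k1 r^2 times it, then the intrinsics apply), "rvec" (rotation vector, rad) and "tvec" (3), from world to camera coordinates, as OpenCV has them. Camera axes: x right, y down, z forward; pixel columns grow to the right and rows downward; lengths in m; the calibration is good to about 2 mm. A picture is of the moment at which its call begins.
- workorder.job_done(): hands the job in; it is judged then, once.
Trained networks look in a picture, given as the dict that the camera call returned (one of the last four; its "shot" number tells which), for a name from the list of things; names that differ only in an ending like _2 or _b are one class to them, and where a whole thing is asked for, a point or a joint stands for the part that bears it (a point fixed in the world has none). Each returns a list of dicts, best first, with "score" (0 to 1); they miss things now and then, are a little off and sometimes report something else, mostly with a low value. They report only what shows in the picture. A call takes as long as a camera call.
- vision.spot_in(picture, query): "position" ([column, row] in pixels, amid what is visible of it).
- vision.place_of(picture, query): "position" ([column, row] in pixels: a listed point, or the origin of a listed thing).
The state is a dict: "clock": time; "joint_pos": joint angles; "joint_vel": joint speeds; "tau": joint torques, N m; "eef_pos": TCP position; "tool_rot": TCP orientation; "ft_force": force on the tool from outside, world axes, zero at the start; "ft_torque": the same for the moment, N m; "grip_width": finger opening in m; "grasp_force": force on a finger pad.
Only numpy, scipy, OpenCV 4.12 (cv2) and the standard library are available. Lean on these libraries where they do the work, as an engineer would, in place of code of your own. Each camera call takes 0.05 s, during which the arm holds its last target. There are 200 camera calls.

## Task

Make this pest-control station ready: first turn the clear cap of the lure pot by its grip bar until its cut-out lies squarely over the compartment that holds the brown lure blocks. Then draw the trap's sprung setting lever back and down until its cross rod hooks under the catch, and let go so that the trap stays set, without ever letting the lever snap back. Leave the other things where they are.

Things in the scene. Friction and masses are not known exactly. Their poses are not given: they have to be found in the camera images.
- station: Grey plastic board, 210 x 320 x 8 mm, fixed on the table, carrying the black snap trap (82 mm wide) along its x axis in the middle, and the lure pot on its left or right half. Origin: centre of the board's underside. x points from the setting-lever end (-x, towards the robot at yaw 0) to the jaw end (+x), z up.
- hinge (a point): Middle of the trap's hinge axle, 40 mm above the table on the board's centre; the axle runs along the board's y axis. The setting lever and the jaw are one rigid piece turning about it.
- striker (a joint): Angle of the lever-and-jaw piece, rad. 0: sprung (jaw shut, lever 65 degrees above level, leaning to the board's -x). Grows as the lever is drawn back (-x) and down: elevation = 65 degrees minus this. Past about 1.06 the catch clicks over the rod; let up, it rests hooked at about 1.05; hard stop 1.20. Spring at the paddle: 4 N at first, 8 N when set; let go unhooked, it snaps back.
- paddle (a point): Point to push: front/upper face of the lever's black end paddle, on its middle line, 78 mm from the hinge axis, 2.5 mm in front of the lever's centre plane. Paddle: 56 mm wide (board y), 58 to 91 mm from the hinge, then a lip 11 mm high. Nearer the hinge the lever is two rails 34 mm apart with the 6 mm cross rod between them, 45 mm from the hinge.
- catch (a joint): Angle of the spring-returned catch, rad: 0 engaged (rest), up to 0.25 pushed forward (off the rod). The descending rod pushes it forward by itself and it springs back over the rod.
- nose (a point): Top of the catch's hooked steel nose, 12 mm wide, which stands up between the lever's rails 45 mm behind the hinge and 51 mm above the table (its tip reaches 56 mm).
- trip_plate (a point): Top centre of the trip plate, 36 x 30 mm, in front of the hinge between the jaw's sides, joined to the catch: pressing it down with about 2 N fires a set trap.
- cap (a joint): Angle of the lure pot's clear cap about the vertical pot axis, rad, counter-clockwise from above; stiff enough to stay where it is left (0.06 N m). Starts between -0.25 and 0.25; free to turn from -2.6 to 2.6.
- cap_grip (a point): Grip point of the cap's black bar, on the pot axis, 69 mm above the table. Bar 13 mm thick, 38 mm long, from 45 (cap disc) to 75 mm above the table. The point's x axis points to the cap's cut-out, across the bar's thickness; the bar's length runs along its y axis. The pot is round, 80 mm across.
- cap_opening (a point): Centre of the cap's cut-out (a sector of 76 degrees with black edges), 24 mm from the pot axis.
- lure_spot (a point): Point in the middle over the brown lure blocks, 24 mm from the pot axis; about 1.05 rad to the left or to the right of where the cut-out starts. The other front compartment holds only a flat grey felt disc, the rear one is empty.
- tin_mid (a point): Bystander: closed round tin with a pale lid, 52 mm across, 45 mm tall, loose on the board on the other side of the trap from the pot; the point is its centre.
- tape: Bystander: standing-flat roll of tape, 90 mm across, 48 mm tall, loose on the table beyond the jaw end. Origin at its underside.
- screwdriver: Bystander: screwdriver lying beside the board's left (+y) edge. Origin near its middle, on the table.
- carton: Bystander: small cardboard box 120 x 80 x 60 mm beside the board's right (-y) edge. Origin at its underside.

How it is judged:
By the outcome, as a careful person would: the job done as asked, in the order asked, and still so for the second after the job is handed in, with the robot touching nothing.
It also fails if it takes over 58 s, if anything falls off the work surface, if the arm or the gripper's body presses on something with over 40 N, if the wrist force passes 120 N, or if a joint passes its speed limit or range.

## Working session

There is one attempt and no reset: what is moved stays moved. The work goes in short steps, Python scripts to look and compute and a shell command to move; the robot and the scene stay as the last step left them, time stands still between calls to the robot, and variables do not carry over. Pictures are saved under pics/ and viewed, at most 10 in all, crops included, and the job is handed in when it is done.

```bash
ls; mkdir -p pics; cat > h.py <<'E'
import numpy as np, cv2
from scipy.spatial.transform import Rotation as R
from workcell import bot, vision, workorder
def ray(p,px):
    K=np.array(p["K"]);u=(px[0]-K[0,2])/K[0,0];v=(px[1]-K[1,2])/K[1,1]
    rd=np.hypot(u,v);r=rd
    for _ in range(20): r=rd/(1+p["k1"]*r*r)
    s=r/rd if rd>0 else 1
    Rm=cv2.Rodrigues(np.array(p["rvec"],float))[0];t=np.array(p["tvec"],float).ravel()
    return -Rm.T@t, Rm.T@np.array([u*s,v*s,1]), 
def at_z(p,px,z):
    o,d=ray(p,px);return o+d*(z-o[2])/d[2]
def at_depth(p,px):
    o,d=ray(p,px);c,r=int(round(px[0])),int(round(px[1]))
    w=p["z_map"][max(r-1,0):r+2,max(c-1,0):c+2];w=w[w>0]
    return o+d*np.median(w) if len(w) else None
def proj(p,X):
    Rm=cv2.Rodrigues(np.array(p["rvec"],float))[0];c=Rm@np.array(X)+np.array(p["tvec"],float).ravel()
    u,v=c[0]/c[2],c[1]/c[2];f=1+p["k1"]*(u*u+v*v);K=np.array(p["K"])
    return np.array([K[0,0]*u*f+K[0,2],K[1,1]*v*f+K[1,2]])
E
python3 - <<'E'
from h import *
np.set_printoptions(precision=4,suppress=True)
Z=dict(station=0,hinge=.04,paddle=None,nose=.051,trip_plate=None,cap_grip=.069,cap_opening=.045,lure_spot=None,tin_mid=.0305,tape=0,screwdriver=0,carton=0)
for n in ("top","scene"):
    p=vision.camera(n);cv2.imwrite(f"pics/{n}0.png",p["image"])
    for q,z in Z.items():
        for h in vision.place_of(p,q)[:2]:
            print(n,q,round(h["score"],2),np.round(h["position"],1),"z:",at_z(p,h["position"],z) if z is not None else None,"d:",at_depth(p,h["position"]))
E
```

```text
pics
top hinge 0.81 [324.4 238. ] z: [0.5623 0.0065 0.04  ] d: [0.5619 0.0066 0.0436]
top hinge 0.45 [278.1 205.2] z: [0.6452 0.1191 0.04  ] d: [0.6504 0.1207 0.0146]
top paddle 0.49 [412.8 213. ] z: None d: [ 0.6183 -0.209   0.0585]
top nose 0.57 [325.7 252.3] z: [0.5265 0.0045 0.051 ] d: [0.526  0.0048 0.0567]
top trip_plate 0.81 [325.6 226.6] z: None d: [0.5908 0.0028 0.0374]
top cap_grip 0.9 [276.2 213.8] z: [0.6185 0.1218 0.069 ] d: [0.6172 0.1214 0.076 ]
top cap_grip 0.56 [323.5 236.2] z: [0.5631 0.0098 0.069 ] d: [0.5663 0.0087 0.0434]
top cap_opening 0.67 [275.4 204.5] z: [0.6461 0.1254 0.045 ] d: [0.6501 0.1268 0.0253]
top tin_mid 0.73 [366.7 211.4] z: [ 0.6288 -0.1009  0.0305] d: [ 0.6246 -0.0976  0.0531]
top tape 0.65 [328.8 172.5] z: [ 0.7387 -0.0102  0.    ] d: [ 0.7385 -0.0102  0.0004]
top tape 0.25 [324.7 255.1] z: [0.5242 0.0048 0.    ] d: [0.5198 0.0071 0.0513]
top screwdriver 0.6 [242.4 260.9] z: [0.5129 0.2102 0.    ] d: [0.511  0.2067 0.0244]
top screwdriver 0.38 [325.9 252.9] z: [0.5296 0.0017 0.    ] d: [0.5246 0.0043 0.0555]
top carton 0.96 [413.1 212.2] z: [ 0
[... 676 characters left out ...]
0.6348 0.1238 0.034 ]
scene cap_opening 0.24 [353.9 192.3] z: [0.5086 0.002  0.045 ] d: [0.5449 0.0277 0.0737]
scene lure_spot 0.49 [363.2 239.5] z: None d: [0.6319 0.1121 0.0424]
scene tin_mid 0.61 [281.1 206.4] z: [ 0.6293 -0.107   0.0305] d: [ 0.6469 -0.089   0.0476]
scene tin_mid 0.35 [363.5 239. ] z: [0.6178 0.1033 0.0305] d: [0.6311 0.1122 0.0432]
scene tape 0.7 [342.3 221.1] z: [0.5611 0.0085 0.    ] d: [0.6054 0.042  0.0407]
scene tape 0.43 [363.8 240.8] z: [0.5903 0.0856 0.    ] d: [0.6274 0.1106 0.0356]
scene screwdriver 0.82 [436.7 248.3] z: [0.5238 0.2177 0.    ] d: [ 0.5223  0.217  -0.0013]
scene carton 0.67 [246.4 199.9] z: [ 0.6258 -0.224   0.    ] d: [ 0.6669 -0.1744  0.0416]
```

```bash
python3 - <<'E'
import cv2,numpy as np
a=cv2.imread("pics/top0.png")[155:295,225:365];b=cv2.imread("pics/scene0.png")[140:280,290:430]
cv2.imwrite("pics/c0.png",np.hstack([cv2.resize(i,(400,400),interpolation=cv2.INTER_CUBIC) for i in (a,b)]))
E
```

```text
(no output)
```

View pics/c0.png

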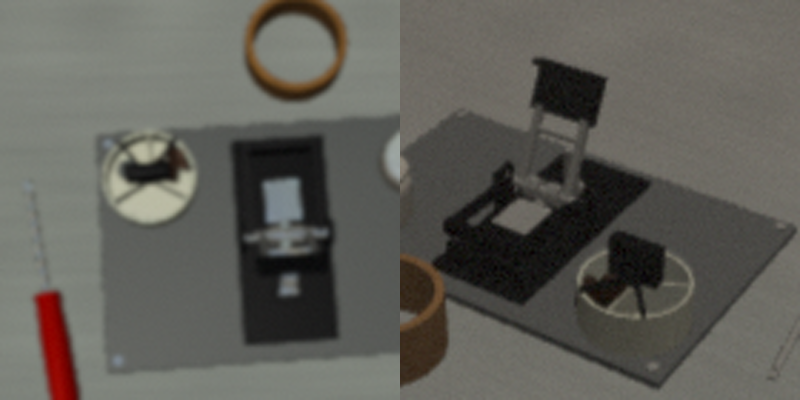

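View pics/top0.png

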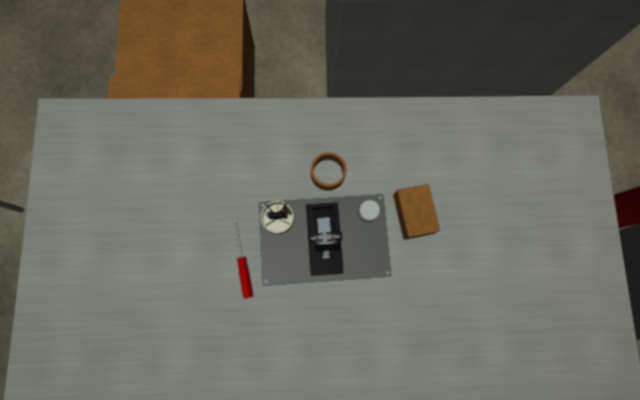

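```bash
python3 - <<'E'
from h import *
np.set_printoptions(precision=4,suppress=True)
p=vision.camera("top");im=p["image"]
g=cv2.cvtColor(im,cv2.COLOR_BGR2GRAY)
m=((g<118)).astype(np.uint8)
m[:190]=0;m[295:]=0;m[:,:252]=0;m[:,393:]=0
n,l,s,c=cv2.connectedComponentsWithStats(m);k=1+np.argmax(s[1:,4]);print(s[k])
ct=max(cv2.findContours((l==k).astype(np.uint8),cv2.RETR_EXTERNAL,cv2.CHAIN_APPROX_NONE)[0],key=cv2.contourArea)[:,0]
W=np.array([at_z(p,q,.008)[:2] for q in ct.astype(float)])
(cx,cy),(w,h),a=cv2.minAreaRect((W*1000).astype(np.float32));print("rect",cx,cy,w,h,a)
# bottom/right edges fit
d=W-np.array([cx,cy])/1000
for nm,sel in (("-x",(d[:,0]<-.08)&(abs(d[:,1])<.13)),("-y",(d[:,1]<-.14)&(abs(d[:,0])<.07)),("+x",(d[:,0]>.09)&(abs(d[:,1])<.05)),("+y",(d[:,1]>.14)&(d[:,0]<.0))):
    v=cv2.fitLine(W[sel].astype(np.float32),cv2.DIST_HUBER,0,1e-4,1e-4).ravel();print(nm,sel.sum(),v,np.degrees(np.arctan(v[1]/v[0])))
hsv=cv2.cvtColor(im,cv2.COLOR_BGR2HSV)
for n in ("top","scene"):
    q=p if n=="top" else vision.camera("scene")
    im=q["image"].astype(int);c0=np.array([.6185,.119])
    cc=proj(q,[*c0,.045]);yy,xx=np.mgrid[:400,:640]
    b=(im[...,2]-im[...,0]>22)&(np.hypot(xx-cc[0],yy-cc[1])<26)&(im[...,2]<130)
    pts=np.array([at_z(q,(x,y),.04) for y,x in zip(*np.nonzero(b))]);print(n,b.sum(),pts.mean(0) if len(pts) else None)
    # pot top disc centre from bright points
    print(vision.spot_in(q,"cap_grip")[:1],[ (vision.place_of(q,"lure_spot") or [None])[0]])
print(bot.get_obs()["tool_rot"],bot.get_obs()["eef_pos"])
E
```

```text
[ 258  193  134   93 9849]
rect 566.302734375 6.184967041015625 213.94786071777344 323.4809875488281 3.0515542030334473
-x 106 [ 0.0534 -0.9986  0.4593  0.028 ] -86.936646
-y 56 [ 0.9987  0.0502  0.5657 -0.1544] 2.879474
+x 39 [ 0.0525 -0.9986  0.672   0.0073] -86.98946
+y 52 [0.9981 0.0624 0.509  0.1637] 3.5755572
top 14 [0.6322 0.096  0.04  ]
[{'position': [275.8, 218.0], 'score': 0.81}] [{'position': [326.5, 253.5], 'score': 0.41}]
scene 1 [0.6385 0.1163 0.04  ]
[{'position': [371.0, 235.2], 'score': 0.75}] [{'position': [364.4, 240.4], 'score': 0.51}]
[ 0.9906  0.137  -0.     -0.    ] [ 0.1357 -0.4812  0.2313]
```

```bash
python3 -m creep '[[[0,0,0],[0,0,-0.175]],[[0,0,0],[0,0,-0.175]],[[0,0,0],[0,0,-0.175]],[[0,0,0],[0,0,-0.175]],[[0,0,0],[0,0,-0.175]],[[0,0,0],[0,0,-0.175]],[[0,0,0],[0,0,-0.175]],[[0,0,0],[0,0,-0.175]],[[0,0,0],[0,0,0]]]' 50
cat >> h.py <<'E'
def to(x,y,z):
    o=bot.get_obs();T=R.from_quat(o["tool_rot"]);d=(np.array([x,y,z])-o["eef_pos"])*1000
    M=T.as_matrix();print("tool mm",np.round(T.inv().apply(d),1),"pos",np.round(o["eef_pos"],4),"y-ang",round(np.arctan2(M[1,1],M[0,1]),3),"zaxis",M[:,2].round(3),"F",np.round(o["ft_force"],1),"t",o["clock"],"w",o["grip_width"],"q",np.round(o["joint_pos"],2))
E
python3 -c "
from h import *
to(.618,.118,.15)"
```

```text
clock: 2.72
eef_pos: [0.1357, -0.4812, 0.2313]
tool_rot: [0.67, 0.742, -0.0, -0.0]
ft_force: [0.5, -0.6, 0.9]
grip_width: 0.0501
grasp_force: 0.0
tool mm [547.  540.8  81.3] pos [ 0.1357 -0.4812  0.2313] y-ang 0.102 zaxis [-0.  0. -1.] F [ 0.5 -0.6  0.9] t 2.725 w 0.05010381070186939 q [-1.3   0.24  0.01  1.34 -0.    0.17]
```

```bash
python3 -m creep '[[[25,25,0],[0,0,0]],[[42,42,0],[0,0,0]],[[43,43,0],[0,0,0]],[[43,43,0],[0,0,0]],[[43,43,0],[0,0,0]],[[43,43,0],[0,0,0]],[[43,43,0],[0,0,0]],[[43,43,0],[0,0,0]],[[43,43,0],[0,0,0]],[[43,43,0],[0,0,0]],[[43,43,0],[0,0,0]],[[43,43,0],[0,0,0]]]'
python3 - <<'E'
from h import *
to(.618,.118,.15)
p=vision.camera("scene")
for q in("cap_grip","lure_spot","cap_opening"):
    for h in vision.place_of(p,q)[:1]:print(q,h,at_z(p,h["position"],.069 if q=="cap_grip" else .045))
E
```

```text
clock: 4.22
eef_pos: [0.5796, 0.0664, 0.2314]
tool_rot: [0.671, 0.742, 0.0, 0.0]
ft_force: [0.8, -0.7, 0.7]
grip_width: 0.0499
grasp_force: 0.0
tool mm [47.4 43.4 81.4] pos [0.5796 0.0664 0.2314] y-ang 0.101 zaxis [ 0.001 -0.    -1.   ] F [ 0.8 -0.7  0.7] t 4.225 w 0.049859288188391616 q [ 0.11  0.41  0.24  1.4  -0.    1.58]
cap_grip {'position': [368.7, 230.1], 'score': 0.61} [0.63007468 0.12303869 0.069     ]
lure_spot {'position': [363.5, 242.2], 'score': 0.48} [0.64112105 0.11912635 0.045     ]
cap_opening {'position': [364.1, 241.7], 'score': 0.72} [0.63918635 0.11918477 0.045     ]
```

```bash
python3 - <<'E'
from h import *
p=vision.camera("top")
im=cv2.imread("pics/top0.png").astype(int)
print(at_z(p,(277.3,216.1),.045),at_z(p,(277,214.9),.075))
g=im.sum(2);yy,xx=np.mgrid[:400,:640]
b=(g>480)&(np.hypot(xx-277,yy-216)<24)
ct=cv2.convexHull(np.argwhere(b)[:,::-1].astype(np.int32));e=cv2.fitEllipse(ct);print(e,at_z(p,e[0],.045), at_z(p,e[0],.04))
k=(g<120)&(np.hypot(xx-277,yy-215)<13);P=np.argwhere(k)[:,::-1]
W=np.array([at_z(p,q,.075)[:2]*1000 for q in P.astype(float)],np.float32);print(len(P),cv2.minAreaRect(W),W.mean(0))
E
```

```text
[0.61707863 0.12073845 0.045     ] [0.61469046 0.11953728 0.075     ]
((277.4275817871094, 218.0779571533203), (26.154815673828125, 28.045896530151367), 63.509376525878906) [0.61217393 0.1204248  0.045     ] [0.61303239 0.12074224 0.04      ]
108 ((617.0598754882812, 115.9963150024414), (21.134056091308594, 43.54820251464844), 21.611671447753906) [616.96136 116.10353]
```

```bash
python3 -m creep '[[[24,21,0],[0,0,0]],[[25,21,0],[0,0,0]],[[0,0,50],[0,0,0]],[[0,0,50],[0,0,0]],[[0,0,40],[0,0,0]],[[0,0,25],[0,0,0]],[[0,0,14],[0,0,0]],[[0,0,0],[0,0,0]]]'
python3 - <<'E'
from h import *
to(.617,.1195,.052)
p=vision.camera("scene");cv2.imwrite("pics/s1.png",cv2.resize(p["image"][140:290,280:480],(800,600),interpolation=cv2.INTER_CUBIC))
E
```

```text
clock: 5.48
eef_pos: [0.6144, 0.1167, 0.0521]
tool_rot: [0.67, 0.742, -0.001, -0.0]
ft_force: [0.2, -0.6, 0.3]
grip_width: 0.0498
grasp_force: 0.0
tool mm [2.6 2.9 0.1] pos [0.6144 0.1167 0.0521] y-ang 0.102 zaxis [-0.001 -0.    -1.   ] F [ 0.2 -0.6  0.3] t 5.475 w 0.049783101623115555 q [ 0.19  0.61  0.09  1.05 -0.    1.66]
```

View pics/s1.png

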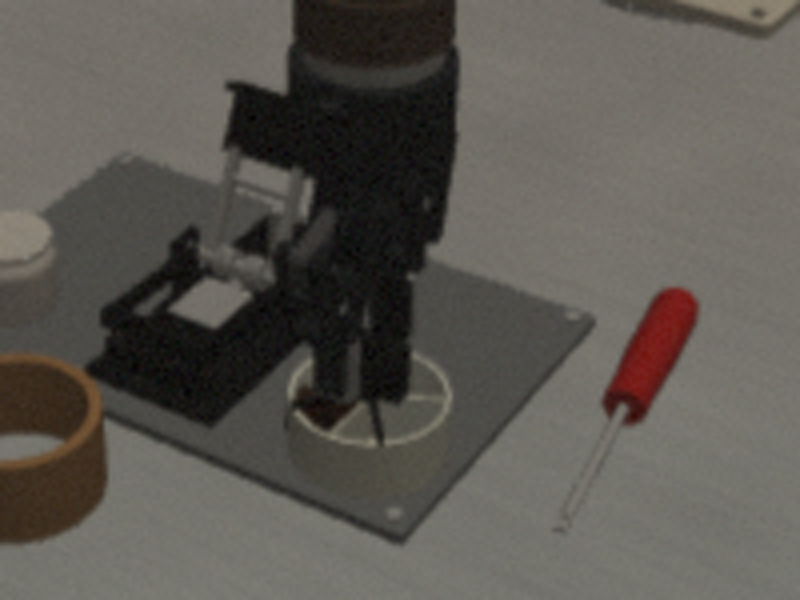

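```bash
python3 -m creep '[[[2,2,0],[0,0,0]],[[0,0,0],[0,0,0]],[[0,0,0],[0,0,0]],[[0,0,0],[0,0,0]],[[0,0,0],[0,0,0]],[[0,0,0],[0,0,0]]]' 0
python3 -c "
from h import *
to(.617,.1195,.052);print(bot.get_obs()['ft_torque'])"
```

```text
clock: 6.28
eef_pos: [0.6175, 0.1202, 0.0539]
tool_rot: [0.669, 0.743, 0.001, 0.001]
ft_force: [-1.3, -0.5, 6.4]
grip_width: 0.0116
grasp_force: 60.0
tool mm [-0.7 -0.6  1.9] pos [0.6175 0.1202 0.0539] y-ang 0.104 zaxis [ 0.002  0.    -1.   ] F [-1.3 -0.5  6.4] t 6.275 w 0.011565296062089496 q [0.19 0.61 0.1  1.05 0.   1.66]
[-0.10964491  0.35050143 -0.01625033]
```

```bash
python3 -m creep '[[[0,0,0],[0,0,0.12]],[[0,0,0],[0,0,0.14]],[[0,0,0],[0,0,0.14]],[[0,0,0],[0,0,0.14]],[[0,0,0],[0,0,0.14]],[[0,0,0],[0,0,0.14]],[[0,0,0],[0,0,0.14]],[[0,0,0],[0,0,0.14]],[[0,0,0],[0,0,0]],[[0,0,0],[0,0,0]]]'
python3 -c "
from h import *
to(.617,.1195,.052);print(bot.get_obs()['ft_torque'])"
```

```text
clock: 7.52
eef_pos: [0.616, 0.1209, 0.0539]
tool_rot: [0.959, 0.284, -0.0, -0.001]
ft_force: [-5.7, 1.2, 8.3]
grip_width: 0.0118
grasp_force: 60.4
tool mm [0.  1.7 1.9] pos [0.616  0.1209 0.0539] y-ang -0.995 zaxis [-0.001  0.002 -1.   ] F [-5.7  1.2  8.3] t 7.525 w 0.011849725659005592 q [0.19 0.61 0.1  1.06 0.   2.76]
[ 0.28313275  1.07198747 -0.04175408]
```

```bash
python3 -m creep '[[[0,0,0],[0,0,0]],[[0,0,0],[0,0,0]],[[0,0,-4],[0,0,0]],[[0,0,-25],[0,0,0]],[[0,0,-45],[0,0,0]],[[0,0,-45],[0,0,-0.17]],[[0,0,-30],[0,0,-0.17]],[[0,0,0],[0,0,-0.17]],[[0,0,0],[0,0,-0.17]],[[0,0,0],[0,0,-0.17]],[[0,0,0],[0,0,-0.17]],[[0,0,0],[0,0,-0.17]]]' 45
python3 -m creep '[[[0,0,0],[0,0,-0.18]],[[0,0,0],[0,0,-0.18]],[[0,0,0],[0,0,-0.18]],[[0,0,0],[0,0,-0.18]],[[0,0,0],[0,0,-0.18]],[[0,0,0],[0,0,-0.18]],[[0,0,0],[0,0,-0.18]],[[0,0,0],[0,0,-0.17]],[[30,50,0],[0,0,0]],[[0,50,0],[0,0,0]],[[0,50,0],[0,0,0]],[[0,0,0],[0,0,0]]]' 0
python3 - <<'E'
from h import *
to(.547,.006,.13)
b=vision.camera("top")
p=vision.camera("scene");cv2.imwrite("pics/s2.png",np.hstack([cv2.resize(p["image"][195:275,325:405],(400,400),interpolation=cv2.INTER_CUBIC),cv2.resize(b["image"][190:240,252:302],(400,400),interpolation=cv2.INTER_CUBIC)]))
for n,q in (("s",p),("t",b)):
  for k,z in (("cap_opening",.045),("lure_spot",.045),("cap_grip",.069),("hinge",.04)):
    for h in vision.place_of(q,k)[:1]:print(n,k,h,at_z(q,h["position"],z))
  c=proj(q,[.6165,.1205,.045]); a=np.array([np.cos(-.994),np.sin(-.994)])
  print(n,c,proj(q,[.6165+.024*a[0],.1205+.024*a[1],.045]))
E
```

```text
clock: 9.02
eef_pos: [0.617, 0.1199, 0.2014]
tool_rot: [0.633, 0.774, 0.0, 0.0]
ft_force: [-0.4, -0.0, -0.2]
grip_width: 0.0452
grasp_force: 0.0
clock: 10.52
eef_pos: [0.5783, 0.2718, 0.2011]
tool_rot: [-0.029, 1.0, 0.0, 0.0]
ft_force: [0.3, -0.4, -0.6]
grip_width: -0.0002
grasp_force: 0.0
tool mm [  46.8 -263.6   70.9] pos [0.5783 0.2718 0.2011] y-ang 1.629 zaxis [ 0.     0.001 -1.   ] F [ 0.3 -0.4 -0.6] t 10.525 w -0.00017644429237544015 q [0.44 0.54 0.36 1.4  0.   0.38]
s cap_opening {'position': [357.8, 238.1], 'score': 0.9} [0.6371895  0.10304198 0.045     ]
s lure_spot {'position': [364.0, 240.2], 'score': 0.51} [0.63550159 0.11641505 0.045     ]
s cap_grip {'position': [365.5, 228.1], 'score': 0.97} [0.6284453  0.11458667 0.069     ]
s hinge {'position': [342.0, 208.0], 'score': 0.97} [0.56723148 0.01275717 0.04      ]
s [371.29138331 236.04995504] [358.93225931 235.64731203]
t cap_opening {'position': [284.3, 206.7], 'score': 0.78} [0.64028322 0.10361251 0.045     ]
t lure_spot {'position': [283.3, 211.6], 'score': 0.52} [0.62808067 0.10608756 0.045     ]
t cap_grip {'position': [275.3, 214.7], 'score': 0.56} [0.6163013  0.12397509 0.069     ]
t hinge {'position': [325.0, 237.6], 'score': 0.85} [0.56329602 0.00498325 0.04      ]
t [277.39771276 216.33214429] [285.63184245 210.96694942]
```

View pics/s2.png

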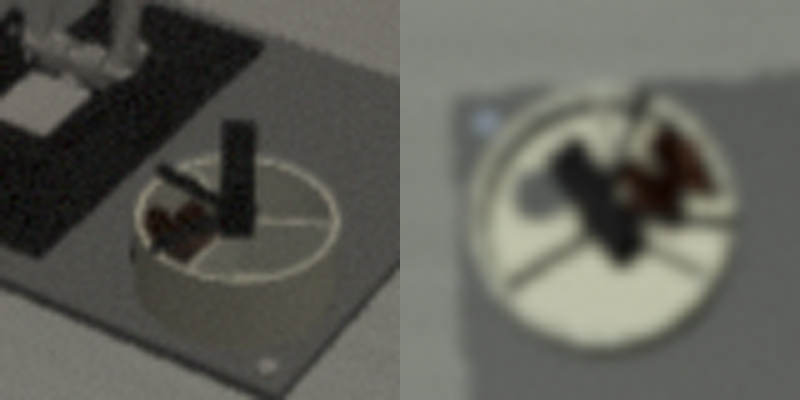

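```bash
python3 -m creep '[[[0,-30,0],[0,0,0]],[[6,-50,0],[0,0,0]],[[6,-50,0],[0,0,0]],[[6,-50,0],[0,0,0]],[[5,-50,0],[0,0,0]],[[0,-35,0],[0,0,0.005]],[[0,0,0],[0,0.175,0]],[[0,0,0],[0,0.175,0]],[[0,0,0],[0,0,0]]]' 0
cat >> h.py <<'E'
yaw=.053;H=np.array([.565,.006,.04])
def tcp(e,r,tau,back=0):
    e,tau=np.radians([e,tau])
    c=r*np.array([-np.cos(e),np.sin(e)])+(2.5+back)*np.array([np.sin(e),np.cos(e)])+11*np.array([np.cos(tau),-np.sin(tau)])
    return c
def world(c): return H+np.array([c[0]*np.cos(yaw),c[0]*np.sin(yaw),c[1]])/1000
E
python3 - <<'E'
from h import *
to(*world(tcp(65,74,20,15)))
E
```

```text
clock: 12.15
eef_pos: [0.5711, 0.0018, 0.1931]
tool_rot: [-0.023, 0.983, -0.004, -0.18]
ft_force: [0.6, -0.3, -0.4]
grip_width: 0.0003
grasp_force: 0.0
tool mm [-19.    4.4  81. ] pos [0.5711 0.0018 0.1931] y-ang 1.618 zaxis [-0.354 -0.016 -0.935] F [ 0.6 -0.3 -0.4] t 12.15 w 0.00032924457797251985 q [ 0.01  0.72  0.6   1.81 -0.01 -0.04]
```

```bash
python3 -m creep '[[[-19,4,0],[0,0,0]],[[0,0,20],[0,0,0]],[[0,0,30],[0,0,0]],[[0,0,22],[0,0,0]],[[0,0,9],[0,0,0]],[[0,0,0],[0,0,0]]]'
python3 - <<'E'
from h import *
to(*world(tcp(65,74,20.5,15)))
p=vision.camera("scene");cv2.imwrite("pics/s3.png",cv2.resize(p["image"][140:260,280:440],(800,600),interpolation=cv2.INTER_CUBIC))
S=[(65,74,20.5,15),(65,74,20.5,6),(65,74,20.5,0)]
es=[61,57,53,49,45,41,37,33,29,25,21,17,13,9,6,3,0,-2,-3.5]
S+=[(e,74+7*(65-e)/65,min(20.5,max(0,(e-3)*.7)),0) for e in es]
for a,b in zip(S,S[1:]):
    d=tcp(*b)-tcp(*a);t=np.radians(a[2]);x=np.array([-np.cos(t),np.sin(t)]);z=np.array([-np.sin(t),-np.cos(t)])
    print(b[0],round(b[2],1),"dx %.1f dz %.1f wy %.3f"%(d@x,d@z,np.radians(b[2]-a[2])))
E
```

```text
clock: 12.9
eef_pos: [0.5597, 0.0058, 0.1202]
tool_rot: [-0.024, 0.985, -0.004, -0.173]
ft_force: [-0.1, 0.6, -0.5]
grip_width: -0.0004
grasp_force: 0.0
tool mm [-3.4 -0.   9. ] pos [0.5597 0.0058 0.1202] y-ang 1.619 zaxis [-0.34  -0.016 -0.94 ] F [-0.1  0.6 -0.5] t 12.9 w -0.00039515633211461903 q [ 0.02  0.71  0.4   1.61 -0.01 -0.03]
65 20.5 dx 6.3 dz 6.4 wy 0.000
65 20.5 dx 4.2 dz 4.3 wy 0.000
61 20.5 dx 3.9 dz 3.4 wy 0.000
57 20.5 dx 3.7 dz 3.7 wy 0.000
53 20.5 dx 3.5 dz 4.0 wy 0.000
49 20.5 dx 3.2 dz 4.2 wy 0.000
45 20.5 dx 2.9 dz 4.5 wy 0.000
41 20.5 dx 2.6 dz 4.7 wy 0.000
37 20.5 dx 2.3 dz 4.9 wy 0.000
33 20.5 dx 1.9 dz 5.1 wy 0.000
29 18.2 dx 1.6 dz 4.8 wy -0.040
25 15.4 dx 1.4 dz 4.8 wy -0.049
21 12.6 dx 1.3 dz 4.8 wy -0.049
17 9.8 dx 1.2 dz 4.9 wy -0.049
13 7.0 dx 1.1 dz 4.9 wy -0.049
9 4.2 dx 1.0 dz 5.0 wy -0.049
6 2.1 dx 0.7 dz 3.8 wy -0.037
3 0 dx 0.6 dz 3.8 wy -0.037
0 0 dx 0.6 dz 4.2 wy 0.000
-2 0 dx 0.3 dz 2.8 wy 0.000
-3.5 0 dx 0.1 dz 2.1 wy 0.000
```

View pics/s3.png

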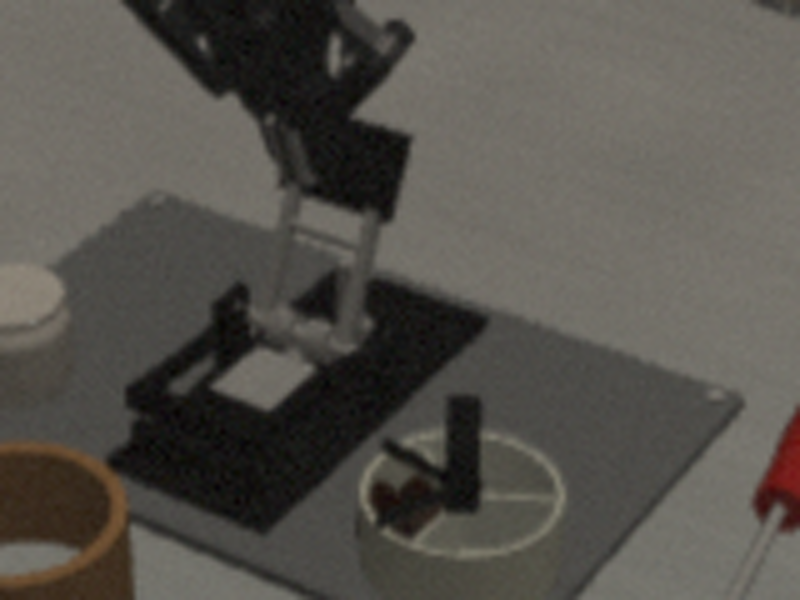

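```bash
python3 - <<'E'
from h import *
p=vision.camera("scene")
f=lambda X:((proj(p,X)-[280,140])*5).round()
print("tcp",f(bot.get_obs()["eef_pos"]))
for y in(-28,0,28):
  for r in(58,91):
    e=np.radians(65);x=-r*np.cos(e);z=r*np.sin(e)
    print(y,r,f(H+np.array([x*np.cos(yaw)-y*np.sin(yaw),x*np.sin(yaw)+y*np.cos(yaw),z])/1000))
E
```

```text
tcp [304. 166.]
-28 58 [276. 184.]
-28 91 [294. 109.]
0 58 [331. 202.]
0 91 [349. 127.]
28 58 [387. 221.]
28 91 [406. 145.]
```

```bash
python3 -m creep '[[[-3.4,0,9],[0,0,0]],[[0,0,0],[0,0,0]],[[6.3,0,6.4],[0,0,0]],[[4.2,0,4.3],[0,0,0]],[[3.9,0,3.4],[0,0,0]],[[3.7,0,3.7],[0,0,0]],[[0,0,0],[0,0,0]]]'
python3 - <<'E'
from h import *
to(*world(tcp(57,74+7*8/65,20.5,0)))
p=vision.camera("scene")
for h in vision.place_of(p,"paddle")[:2]:print(h,at_depth(p,h["position"]))
E
```

```text
clock: 13.88
eef_pos: [0.5382, 0.0047, 0.0988]
tool_rot: [-0.024, 0.985, -0.004, -0.172]
ft_force: [5.8, 0.3, 0.5]
grip_width: 0.0002
grasp_force: 2.3
tool mm [ 2.  -0.2 -0.9] pos [0.5382 0.0047 0.0988] y-ang 1.619 zaxis [-0.339 -0.016 -0.941] F [5.8 0.3 0.5] t 13.875 w 0.00016020380231985114 q [ 0.02  0.68  0.29  1.52 -0.01 -0.03]
{'position': [352.5, 168.8], 'score': 0.58} [0.56342279 0.03727771 0.14268718]
```

```bash
python3 -m creep '[[[3.5,0,4],[0,0,0]],[[3.2,0,4.2],[0,0,0]],[[2.9,0,4.5],[0,0,0]],[[2.6,0,4.7],[0,0,0]],[[2.3,0,4.9],[0,0,0]],[[0,0,0],[0,0,0]]]'
python3 - <<'E'
from h import *
to(*world(tcp(37,74+7*28/65,20.5,0)))
p=vision.camera("scene");cv2.imwrite("pics/s4.png",cv2.resize(p["image"][140:260,280:440],(800,600),interpolation=cv2.INTER_CUBIC))
E
```

```text
clock: 14.72
eef_pos: [0.518, 0.0037, 0.0832]
tool_rot: [-0.024, 0.985, -0.004, -0.171]
ft_force: [7.3, -0.1, 2.5]
grip_width: -0.0001
grasp_force: 2.9
tool mm [ 2.9 -0.2 -0.4] pos [0.518  0.0037 0.0832] y-ang 1.619 zaxis [-0.337 -0.016 -0.941] F [ 7.3 -0.1  2.5] t 14.725 w -9.094291783192773e-05 q [ 0.01  0.66  0.19  1.45 -0.01 -0.03]
```

View pics/s4.png

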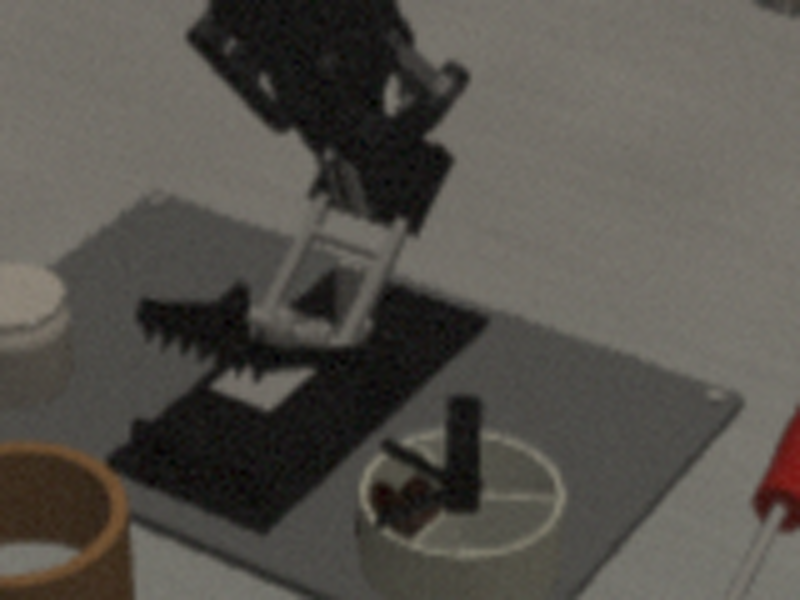

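```bash
python3 -m creep '[[[1.9,0,5.1],[0,0,0]],[[1.6,0,4.8],[0,-0.04,0]],[[1.4,0,4.8],[0,-0.05,0]],[[1.3,0,4.8],[0,-0.05,0]],[[1.2,0,4.9],[0,-0.05,0]],[[1.1,0,4.9],[0,-0.05,0]],[[0,0,0],[0,0,0]]]'
python3 - <<'E'
from h import *
to(*world(tcp(13,74+7*52/65,7,0)))
E
```

```text
clock: 15.65
eef_pos: [0.5032, 0.003, 0.0596]
tool_rot: [-0.024, 0.998, -0.001, -0.05]
ft_force: [5.5, -0.2, 5.6]
grip_width: -0.0004
grasp_force: 3.7
tool mm [ 4.2 -0.3  1. ] pos [0.5032 0.003  0.0596] y-ang 1.619 zaxis [-0.1   -0.005 -0.995] F [ 5.5 -0.2  5.6] t 15.65 w -0.00036271000201993785 q [ 0.01  0.46 -0.16  1.05 -0.   -0.04]
```

```bash
python3 -m creep '[[[3,0,5],[0,-0.05,0]],[[2.7,0,3.8],[0,-0.04,0]],[[2.6,0,3.8],[0,-0.03,0]],[[0,0,0],[0,0,0]]]'
python3 - <<'E'
from h import *
to(*world(tcp(3,80,0,0)))
p=vision.camera("scene");cv2.imwrite("pics/s5.png",cv2.resize(p["image"][140:260,280:440],(800,600),interpolation=cv2.INTER_CUBIC))
E
```

```text
clock: 16.15
eef_pos: [0.4936, 0.0025, 0.0473]
tool_rot: [-0.024, 1.0, 0.0, 0.009]
ft_force: [3.4, 0.1, 7.6]
grip_width: 0.0
grasp_force: 3.7
tool mm [-2.7 -0.3  0.6] pos [0.4936 0.0025 0.0473] y-ang 1.619 zaxis [ 0.018  0.001 -1.   ] F [3.4 0.1 7.6] t 16.15 w 4.5448999573961286e-06 q [ 0.    0.38 -0.32  0.85  0.   -0.04]
```

View pics/s5.png

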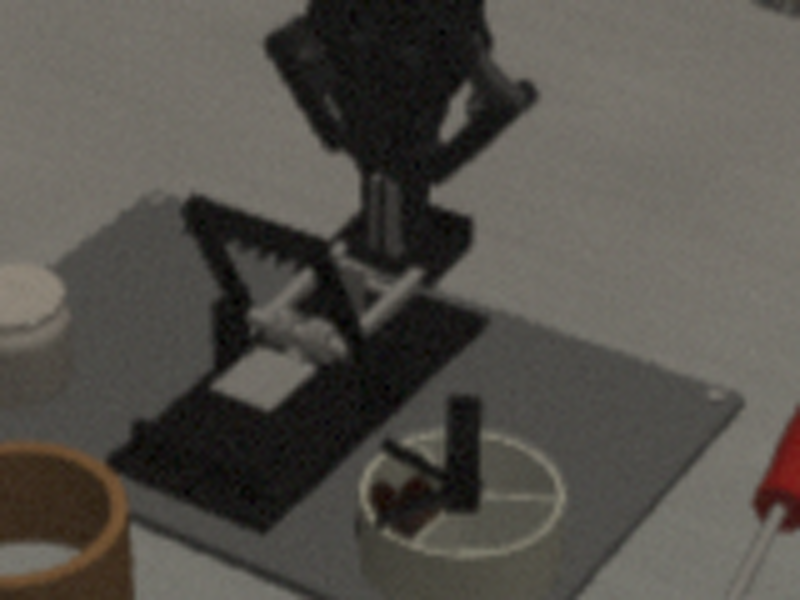

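```bash
python3 -m creep '[[[0,0,3],[0,0,0]],[[0,0,3],[0,0,0]],[[0,0,2],[0,0,0]],[[0,0,0],[0,0,0]]]'
python3 -c "
from h import *
to(*world(tcp(-3,80,0,0)))"
```

```text
clock: 16.7
eef_pos: [0.4933, 0.0025, 0.0391]
tool_rot: [-0.024, 1.0, 0.0, 0.008]
ft_force: [1.3, -0.0, 8.9]
grip_width: 0.0001
grasp_force: 4.7
tool mm [-2.7 -0.3  0.8] pos [0.4933 0.0025 0.0391] y-ang 1.619 zaxis [ 0.016  0.001 -1.   ] F [ 1.3 -0.   8.9] t 16.7 w 0.00011979065105554224 q [ 0.    0.39 -0.33  0.83  0.   -0.04]
```

```bash
python3 -m creep '[[[0,0,-2],[0,0,0]],[[0,0,-2],[0,0,0]],[[0,0,-2],[0,0,0]],[[0,0,-2],[0,0,0]],[[0,0,-1],[0,0,0]],[[0,0,0],[0,0,0]]]'
python3 -c "
from h import *
to(*world(tcp(4.8,80,0,0)))"
```

```text
clock: 17.45
eef_pos: [0.4937, 0.0025, 0.0482]
tool_rot: [-0.024, 1.0, 0.0, 0.008]
ft_force: [4.5, -0.1, 7.1]
grip_width: -0.0
grasp_force: 3.7
tool mm [-2.9 -0.3 -1. ] pos [0.4937 0.0025 0.0482] y-ang 1.619 zaxis [ 0.017  0.001 -1.   ] F [ 4.5 -0.1  7.1] t 17.45 w -2.0540312369680086e-05 q [ 0.    0.38 -0.32  0.85  0.   -0.04]
```

```bash
python3 -m creep '[[[0,0,-1],[0,0,0]],[[0,0,0],[0,0,0]]]'; python3 -m creep '[[[0,0,-1],[0,0,0]],[[0,0,0],[0,0,0]]]'
python3 -c "
from h import *
p=vision.camera('scene');cv2.imwrite('pics/s6.png',cv2.resize(p['image'][170:210,325:385],(780,520),interpolation=cv2.INTER_CUBIC))"
```

```text
clock: 17.7
eef_pos: [0.4938, 0.0025, 0.0492]
tool_rot: [-0.024, 1.0, 0.0, 0.009]
ft_force: [4.1, 0.7, 6.3]
grip_width: 0.0001
grasp_force: 3.7
clock: 17.95
eef_pos: [0.4933, 0.0025, 0.0497]
tool_rot: [-0.024, 1.0, 0.0, 0.008]
ft_force: [4.0, -0.2, 6.6]
grip_width: 0.0001
grasp_force: 3.3
```

```bash
python3 -m creep '[[[0,0,-1],[0,0,0]],[[0,0,0],[0,0,0]]]'; python3 -m creep '[[[0,0,-1.5],[0,0,0]],[[0,0,0],[0,0,0]]]'
```

```text
clock: 18.25
eef_pos: [0.492, 0.0025, 0.0498]
tool_rot: [-0.024, 1.0, 0.0, 0.007]
ft_force: [4.4, 0.4, 6.2]
grip_width: -0.0003
grasp_force: 3.2
clock: 18.5
eef_pos: [0.4899, 0.0025, 0.0502]
tool_rot: [-0.024, 1.0, 0.0, 0.004]
ft_force: [2.4, 0.2, 5.2]
grip_width: 0.0001
grasp_force: 2.3
```

View pics/s6.png

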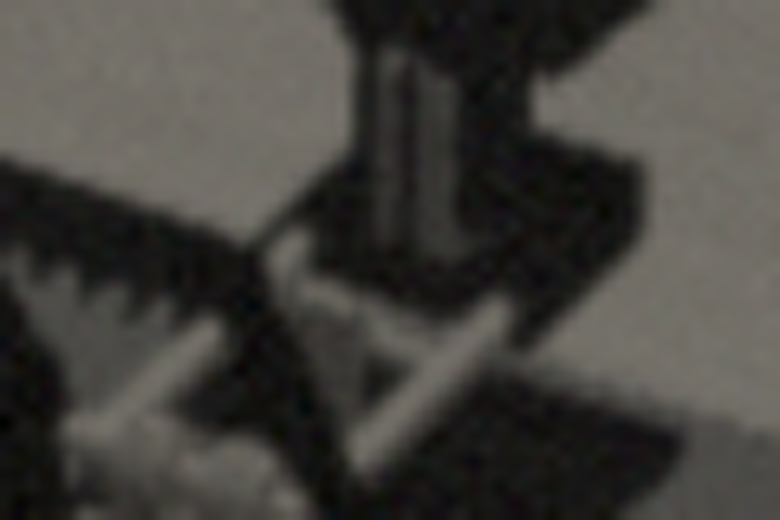

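```bash
python3 -m creep '[[[0,0,-1.5],[0,0,0]],[[0,0,0],[0,0,0]]]'; python3 -m creep '[[[0,0,-1.5],[0,0,0]],[[0,0,0],[0,0,0]]]'
```

```text
clock: 18.75
eef_pos: [0.4883, 0.0025, 0.0508]
tool_rot: [-0.024, 1.0, 0.0, 0.003]
ft_force: [-0.7, -1.6, 0.7]
grip_width: -0.0002
grasp_force: 0.6
clock: 19.0
eef_pos: [0.4899, 0.0025, 0.053]
tool_rot: [-0.024, 1.0, 0.0, 0.004]
ft_force: [1.0, -0.2, 1.0]
grip_width: -0.0001
grasp_force: 0.0
```

```bash
python3 -m creep '[[[0,0,-8],[0,0,0]],[[0,0,-20],[0,0,0]],[[0,0,-40],[0,0,0]],[[0,0,-50],[0,0,0]],[[0,0,-50],[0,0,0]],[[50,0,0],[0,0,0]],[[50,0,0],[0,0,0]],[[0,0,0],[0,0,0]]]'
python3 -c "
from h import *
p=vision.camera('scene');t=vision.camera('top')
f=lambda a:cv2.resize(a,(400,400),interpolation=cv2.INTER_CUBIC)
cv2.imwrite('pics/s7.png',np.hstack([f(p['image'][150:270,290:410]),f(t['image'][150:300,230:380])]))"
```

```text
clock: 20.0
eef_pos: [0.3851, -0.0025, 0.2205]
tool_rot: [-0.024, 1.0, 0.0, 0.004]
ft_force: [1.3, -0.0, -0.1]
grip_width: 0.0001
grasp_force: 0.0
```

View pics/s7.png

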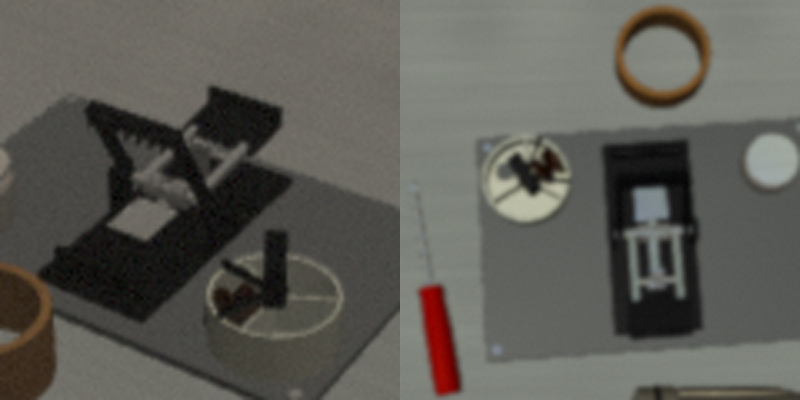

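The pictures show the lever lying down and hooked (paddle at about (245,115) in the left crop), the jaw up, and the cut-out over the brown blocks. The other things are where they were. I'm handing the job in.

```bash
python3 -c "
from h import *
print(workorder.job_done())"
```

```text
the job is handed in; nothing more can be done
None
```

The job is handed in: the cap's cut-out sits over the brown lure blocks to within a few degrees as measured from the pictures, the trap is set and holding on its catch, and the other things look undisturbed; the verdict was not shown to me.

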